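# Load the tube magazine

## Task

Take the red-capped tube from its sloping cradle, stand it upright on the bare worktop and let go of it, then take it again from above and load it foot first into the upright clear tube of the magazine. Then drop in the orange-capped vial and last the blue-capped vial, so that all three rest end to end in the tube, caps up: red at the bottom, orange in the middle, blue on top. Leave everything else on the bench where it is.

Things in the scene. Friction and masses are not known exactly. Their poses are not given: they have to be found in the camera images.
- red_tube: white sample tube with red cap, rigid, about 20 g, 68 mm long, 17 mm across (cap, the top 16 mm, 15 mm across). Origin at the centre of its foot; own z axis runs along it to the cap. It starts reclining on the cradle.
- orange_vial: white vial with orange cap, 50 mm long, 14 mm across, about 20 g. Origin at the centre of its foot, own z axis up to the cap. Starts standing on the worktop in one of two places (it may have changed places with the blue one).
- blue_vial: brown vial with blue cap, 41 mm long, 15 mm across (cap, the top 10 mm or less, 13 mm across), about 20 g. Origin at the centre of its foot, own z axis up to the cap. Starts standing on the worktop.
- magazine: gravity tube magazine, fixed: aluminium foot plate 96 x 76 mm, upright clear plastic tube 21 mm inside, 28 mm outside, its mouth flared to 27 mm inside, 34 mm outside; aluminium post 130 mm tall on the +x side. Origin on the worktop under the tube's axis; z up. Parts let go in the mouth fall down inside by themselves.
- mag_floor (a point): centre of the tube's inner floor, on the tube's axis, 22 mm above the worktop
- mag_mouth (a point): centre of the tube's open mouth, on the tube's axis, 170 mm above the worktop, 148 mm above the inner floor; highest point of the magazine. The loaded parts stand 159 mm high in all: the blue vial ends 30 mm deep in the mouth and sticks out by 11 mm.
- cradle: blue cradle on a grey base 104 x 56 x 8 mm, fixed, 83 mm tall. Origin on the worktop under its centre. The red tube slopes up 30 degrees towards the cradle's +x (cap end), foot centre at x -34, z 36 mm. The 52 mm next the foot lie free on a rib 10 mm wide, for fingers closing along y; the cap end lies in a slot with tube-high side walls and an end wall. Lift the tube straight up.
- amber_bottle: amber glass dropper bottle with black rubber bulb, upright, 33 mm across, 102 mm tall; bystander. Origin at the centre of its underside.
- stopper: black rubber stopper, 26 mm across, 24 mm tall; bystander. Origin at the centre of its underside.
- pen: white and red ball pen lying flat, 145 mm long along its own y axis, 11 mm wide, 9 mm high; bystander. Origin at the centre of its underside.
- tape_roll: roll of cream tape lying flat, 103 mm across, 25 mm high; bystander. Origin at the centre of its underside.
- timer: white kitchen-type timer standing upright, 25 mm (own x) x 64 mm (own y) x 62 mm high; bystander. Origin at the centre of its underside.
- marker: black and white marker pen lying flat, 135 mm long along its own y axis, 17 mm thick; bystander. Origin at the centre of its underside.

How it is judged:
By the outcome, as a careful person would: the job done as asked, in the order asked, and still so for the second after the job is handed in, with the robot touching nothing.
It also fails if it takes over 72 s, if anything falls off the work surface, if the arm or the gripper's body presses on something with over 40 N, if the wrist force passes 120 N, or if a joint passes its speed limit or range.

## Robot

A 6-joint arm with a two-finger parallel gripper is mounted at the origin on a cart in front of the work surface, level with it; the furniture and walls round the work are solid. World frame = base frame: x ahead of the robot, y to its left, z up, the work surface at z = 0. Lengths are in mm, angles in rad, forces in N, time in s.
With the tool pointing down it reaches from about 350 to 975 mm from the base axis. Payload 7.1 kg.
Tool frame: the origin (TCP) lies between the finger pads; the fingertips stand 17 mm ahead of it and the grasp point (between the pads) lies 2 mm behind it; z points along the fingers, y is the line along which they close (so a half turn about z gives the same grasp; the last joint's range is limited). The gripper opens to 88 mm and grips with 3 to 60 N. Pads are 20 mm wide; open, the fingers measure 115 mm over their backs; the gripper's body (75 mm by 178 mm) begins 61 mm behind the grasp point.
Start: joints at [-1.28, 0.423, 1.63, -0, 1.089, -0.019], TCP at [190.56, -595.224, 239.675] pointing down, gripper open.
Joint ranges: [-3, 3], [-0.9, 2.11], [0.09, 2.58], [-1.31, 4.45], [0.11, 2.69], [-2.54, 2.54]. Speed limits (rad/s): [2.39, 2.39, 3.01, 3.14, 3.14, 3.14].

## Interface

Orientations are given as a rotation vector (axis times angle).
In Python, from workcell import ctrl gives the robot as it stands.
- The arm moves only by the shell command python3 jog.py 'ROWS' [OPENING]. ROWS is a JSON list of rows, 1 to 5 of them, each of 6 numbers: dx, dy, dz in mm, then a rotation vector rx, ry, rz in rad; each row shifts and turns the commanded pose from where the row before left it, along the tool's axes as they then stand; what a row does not reach is not made up. A row lasts 1/12 s, in which the tool goes at most 41.7 mm and 0.125 rad, less where a joint would pass 70% of its speed; a pose out of reach is approached as far as the arm can. OPENING is the finger opening in mm, set as the command begins (- or left out keeps the last). The fingers move at their own pace and stop on an object; the grip force is fixed at half the most. Time passes only in rows, so rows that do not move let the fingers close. It prints the time, the measured TCP pose, the force, the opening and the grip force at its end.
- ctrl.get_obs(): the state, without advancing time (a new reading comes with each control period).
- ctrl.get_image(name): name is "side" or "top" or "wrist"; returns a dict with "img" (420x560x3 uint8, red, green, blue), "fx", "fy", "cx", "cy" (pixels), "R" (3x3) and "t" (3): a world point X has camera coordinates R X + t. Camera axes: x right, y down, z forward; pixel columns grow to the right and rows downward; lengths in mm; the calibration is good to about 2 mm. The wrist camera is an equidistant fisheye: a pixel r from the principal point sees the ray r / f radians off the axis. A picture is of the moment at which its call begins. There is no depth.
- ctrl.close_job(): hands the job in; it is judged then, once.
The state is a dict: "t": time; "qpos": joint angles; "qvel": joint speeds; "joint_torque": joint torques, N m; "ee_pos": TCP position; "orientation": TCP orientation; "ft_force": force on the tool from outside, world axes, zero at the start; "moment": the same for the moment, N m; "width": finger opening in mm; "grasp_force": force on a finger pad.
Only numpy, scipy, OpenCV 4.12 (cv2) and the standard library are available. Lean on these libraries where they do the work, as an engineer would, in place of code of your own. Each camera call takes 0.05 s, during which the arm holds its last target. There are 200 camera calls.

## Working session

There is one attempt and no reset: what is moved stays moved. The work goes in short steps, Python scripts to look and compute and a shell command to move; the robot and the scene stay as the last step left them, time stands still between calls to the robot, and variables do not carry over. Pictures are saved under pics/ and viewed, at most 10 in all, crops included, and the job is handed in when it is done.

```bash
ls; mkdir -p pics
cat > h.py <<'E'
import cv2,numpy as np
from workcell import ctrl
from scipy.spatial.transform import Rotation as Ro
def cam(n):
    d=ctrl.get_image(n); d['R']=np.array(d['R']);d['t']=np.array(d['t']); d['n']=n; return d
def save(d,name): cv2.imwrite('pics/'+name,cv2.cvtColor(d['img'],cv2.COLOR_RGB2BGR))
def ray(d,u,v):
    x=(u-d['cx'])/d['fx'];y=(v-d['cy'])/d['fy']
    if d['n']=='wrist':
        r=np.hypot(x,y); s=np.sinc(r/np.pi); k=np.array([x*s,y*s,np.cos(r)])
    else: k=np.array([x,y,1.]); k/=np.linalg.norm(k)
    return -d['R'].T@d['t'], d['R'].T@k
def plane(d,u,v,z):
    o,k=ray(d,u,v); return o+k*(z-o[2])/k[2]
def tri(*rs):
    A=0;b=0
    for o,k in rs:
        P=np.eye(3)-np.outer(k,k);A=A+P;b=b+P@o
    X=np.linalg.solve(A,b); return X,[round(float(np.linalg.norm((np.eye(3)-np.outer(k,k))@(X-o))),1) for o,k in rs]
def proj(d,X):
    c=d['R']@np.array(X,float)+d['t']
    if d['n']=='wrist':
        th=np.arctan2(np.hypot(c[0],c[1]),c[2]);k=th/np.hypot(c[0],c[1]);return d['cx']+d['fx']*c[0]*k,d['cy']+d['fy']*c[1]*k
    return d['cx']+d['fx']*c[0]/c[2],d['cy']+d['fy']*c[1]/c[2]
E
python3 - <<'E'
from h import *
ims=[cam(n) for n in('side','top','wrist')]
for d in ims: print(d['n'],d['fx'],-d['R'].T@d['t'],d['R'][2]); save(d,d['n']+'0.png')
o=ctrl.get_obs();print(o)
E
```

```text
jog.py
pics
workcell.py
side 380.8113357715485 [ 554.99995292 -786.87652478  600.27502111] [ 0.0181399   0.85403309 -0.51990232]
top 410.30682838890465 [ 469.73213197   10.89462234 1061.17851185] [ 0.12301206 -0.01387915 -0.99230812]
wrist 325.19226210127806 [ 258.33204602 -573.02060733  385.77750084] [-0.25321561 -0.08067057 -0.96404051]
{'t': 0.15, 'qpos': array([-1.28004340e+00,  4.23673074e-01,  1.63047174e+00,  1.43510106e-05,
        1.08861823e+00, -1.90007029e-02]), 'qvel': array([-1.28603298e-03, -1.60764658e-03, -2.69919934e-03,  2.29014218e-05,
        7.61055614e-04, -2.10001001e-03]), 'joint_torque': array([ 2.14142534e-05, -5.44985461e+01, -2.73919576e+01,  6.43821736e-02,
        2.04632030e-02, -8.40039002e-05]), 'ee_pos': array([ 190.42839687, -594.86486535,  239.09219453]), 'orientation': array([-3.10284367e+00, -4.84427547e-01,  2.29166305e-04]), 'ft_force': array([ 0.12950619, -0.72385855, -0.13920363]), 'moment': array([-0.02619511, -0.02643226,  0.03253197]), 'grasp_force': 0.0, 'width': 87.82414801665607}
```

View pics/side0.png

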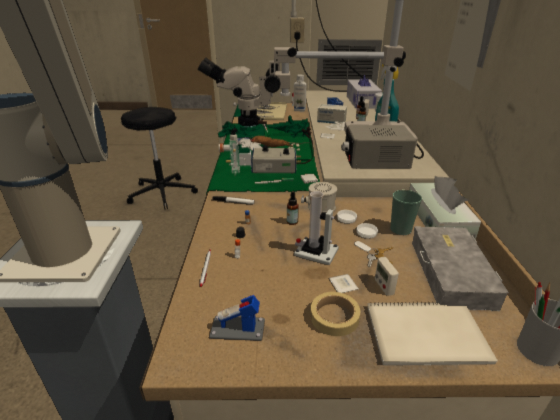

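View pics/top0.png

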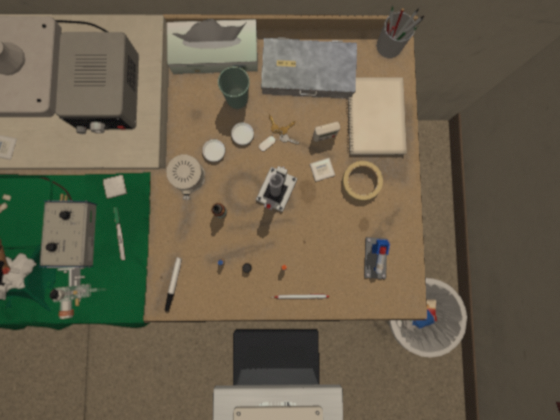

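The side view shows the orange vial at (237,248), blue at (248,216), the stopper at (240,232), the magazine tube at about (317,220) and the cradle with the red tube at (238,318). In the top view: orange (283,268), blue (221,263), magazine (277,188), cradle (377,255).

Run:
```python
import cv2
a=cv2.imread('pics/top0.png')[165:285,205:400]; cv2.imwrite('pics/topc.png',cv2.resize(a,None,fx=4,fy=4,interpolation=cv2.INTER_CUBIC))
b=cv2.imread('pics/side0.png')[175:345,200:345]; cv2.imwrite('pics/sidec.png',cv2.resize(b,None,fx=3.5,fy=3.5,interpolation=cv2.INTER_CUBIC))
from h import *
for n in('side0','top0'):
    im=cv2.imread('pics/%s.png'%n);h=cv2.cvtColor(im,cv2.COLOR_BGR2HSV)
    for c,lo,hi in(('red',(172,120,60),(180,255,255)),('red0',(0,170,80),(6,255,255)),('orange',(3,180,120),(14,255,255)),('blue',(105,130,50),(125,255,255))):
        m=cv2.inRange(h,lo,hi);N,_,s,ce=cv2.connectedComponentsWithStats(m)
        print(n,c,[(s[i].tolist(),ce[i].round(1).tolist()) for i in range(1,N) if s[i,4]>5])
```

```text
side0 red [([242, 302, 7, 3, 10], [245.6, 302.8])]
side0 red0 [([296, 239, 4, 3, 10], [297.8, 240.0]), ([538, 282, 4, 5, 11], [539.5, 284.5]), ([543, 292, 6, 26, 35], [545.7, 303.4]), ([240, 303, 8, 4, 13], [242.8, 304.2])]
side0 orange [([235, 239, 5, 4, 16], [237.2, 240.5])]
side0 blue [([328, 99, 11, 5, 41], [332.4, 101.1]), ([246, 211, 3, 3, 7], [246.7, 212.0]), ([220, 296, 39, 36, 536], [246.2, 314.4])]
top0 red [([381, 247, 5, 5, 8], [383.8, 248.2]), ([430, 311, 4, 5, 6], [431.5, 313.0])]
top0 red0 [([118, 126, 5, 2, 9], [119.8, 126.6]), ([381, 248, 4, 5, 19], [382.4, 249.9]), ([3, 268, 5, 5, 16], [4.7, 269.9]), ([432, 310, 3, 5, 11], [433.2, 312.1])]
top0 orange [([282, 266, 4, 3, 8], [283.5, 267.0])]
top0 blue [([373, 240, 16, 14, 125], [379.8, 245.5]), ([414, 312, 19, 15, 104], [424.5, 321.2])]
```

View pics/topc.png

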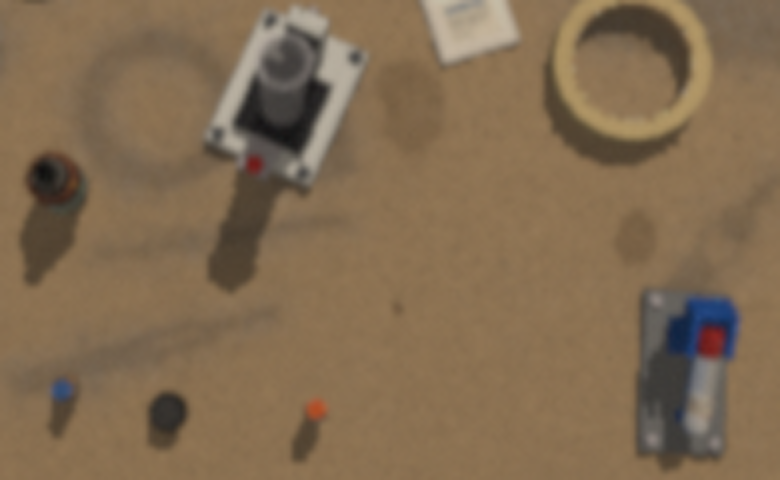

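View pics/sidec.png

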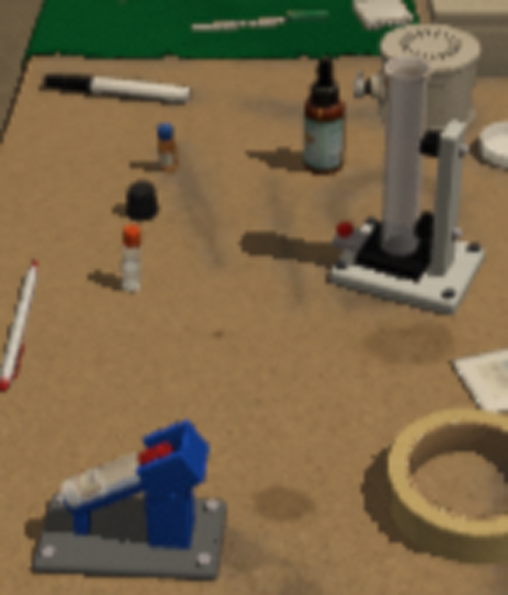

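The crops show: mouth at topc (286,55) and sidec (408,66); red tube axis from foot (697,415) to cap (712,340) in topc, and from (68,492) to (165,455) in sidec. The blue and orange caps and vial feet are clear in both.

Run:
```python
from h import *
S=cam('side');T=cam('top')
s=lambda x,y:ray(S,200+x/3.5-.4,175+y/3.5-.4)
t=lambda x,y:ray(T,205+x/4-.4,165+y/4-.4)
for n,a,b in(('mouth',(408,66),(286,55)),('orangecap',(131,230),(316,409)),('bluecap',(165,129),(63,388)),('redcap',(155,458),(711,341)),('redfoot',(70,492),(697,418)),('stopper',(142,186),(167,408)),('amber',(324,68),(47,173))):
    print(n,tri(s(*a),t(*b)))
for q in((270,18),(358,57),(305,178),(213,135)): o,k=t(*q);print('plate',(o+k*(10-o[2])/k[2]).round(1))
for q in((655,298),(652,441),(714,444)): o,k=t(*q);print('cr base',(o+k*(8-o[2])/k[2]).round(1))
```

```text
mouth (array([641.28220828,   2.88796726, 173.10558711]), [2.2, 2.2])
orangecap (array([447.71422966, -15.47483948,  50.91220559]), [0.4, 0.4])
bluecap (array([460.37386215, 139.80647802,  40.59069778]), [1.2, 1.2])
redcap (array([ 486.17386165, -254.13989727,   67.97208588]), [1.6, 1.6])
redfoot (array([ 438.24506869, -251.54634042,   39.64215438]), [2.8, 2.8])
stopper (array([447.12654891,  76.61544785,  27.16418475]), [1.6, 1.6])
amber (array([587.85370156, 144.04302803,  94.50731326]), [0.5, 0.5])
plate [700.   11.7  10. ]
plate [674.  -45.5  10. ]
plate [594.8 -10.4  10. ]
plate [623.   48.9  10. ]
cr base [ 516.5 -234.9    8. ]
cr base [ 425.8 -230.     8. ]
cr base [ 423.7 -269.5    8. ]
```

```bash
cat >> h.py <<'E'
def delta(target,yaw=None,tilt=0):
    o=ctrl.get_obs();C=Ro.from_rotvec(o['orientation']);p=np.array(o['ee_pos'])
    print('t %.2f'%o['t'],'pos',p.round(1),'x',C.as_matrix()[:,0].round(3),'z',C.as_matrix()[:,2].round(3),'w %.1f g %.1f'%(o['width'],o['grasp_force']),'F',np.round(o['ft_force'],1))
    d=C.inv().apply(np.array(target,float)-p);print('tool delta',d.round(1),'rows>=',np.ceil(np.linalg.norm(d)/41.6))
    if yaw is not None:
        D=Ro.from_euler('z',yaw)*Ro.from_euler('y',-tilt)*Ro.from_matrix(np.diag([1,-1,-1.]))
        r=(C.inv()*D).as_rotvec();print('rot',r.round(3),'rows>=',np.ceil(np.linalg.norm(r)/.125))
def blobs(d,lo,hi,amin=8):
    h=cv2.cvtColor(d['img'],cv2.COLOR_RGB2HSV);m=cv2.inRange(h,lo,hi);N,_,s,ce=cv2.connectedComponentsWithStats(m)
    return [(s[i].tolist(),ce[i].round(1).tolist()) for i in range(1,N) if s[i,4]>=amin]
E
python3 jog.py '[[32,-23,0,0,0,0],[32,-23,0,0,0,0],[32,-23,0,0,0,0],[32,-23,0,0,0,0],[32,-23,0,0,0,0]]' 60
python3 jog.py '[[32,-23,0,0,0,0],[32,-23,0,0,0,0],[32,-23,0,0,0,0],[32,-23,0,0,0,0],[32,-23,0,0,0,0]]'
python3 jog.py '[[27,-19,0,0,0,0.121],[0,0,0,0,0,0.121],[0,0,0,0,0,0.121],[0,0,0,0,0,0],[0,0,0,0,0,0]]'
python3 - <<'E'
from h import *
delta([450,-252,240],-.05)
d=cam('wrist');save(d,'w1.png')
E
```

```text
t: 0.67
ee_pos: [308.5, -435.4, 239.6]
orientation: [-3.104, -0.484, -0.0]
ft_force: [0.3, 0.2, 0.6]
width: 60.8
grasp_force: 0.0
t: 1.08
ee_pos: [426.0, -276.9, 239.8]
orientation: [3.104, 0.484, 0.0]
ft_force: [-0.1, -0.3, 0.6]
width: 60.0
grasp_force: 0.0
t: 1.5
ee_pos: [444.9, -252.5, 239.6]
orientation: [-3.141, 0.075, 0.0]
ft_force: [0.0, -0.0, -0.1]
width: 60.0
grasp_force: 0.0
t 1.50 pos [ 444.9 -252.5  239.6] x [ 0.999 -0.048 -0.   ] z [-0.  0. -1.] w 60.0 g 0.0 F [ 0.  -0.  -0.1]
tool delta [ 5.1 -0.7 -0.4] rows>= 1.0
rot [-0.     0.     0.002] rows>= 1.0
```

View pics/w1.png

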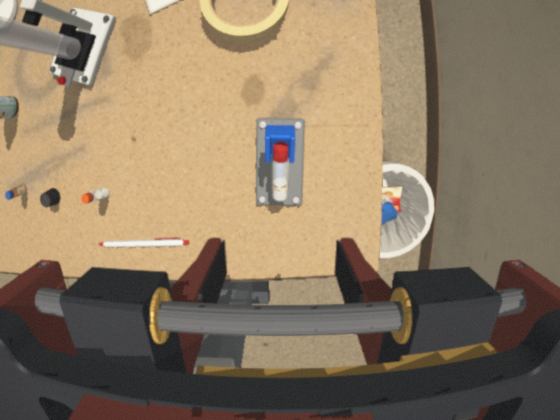

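The wrist view shows the tube from (280,151) at the cap to (279,197) at the foot, with base screws at (264,126), (295,125), (266,201) and (296,199). The finger midline is at u≈281, in line with the tube.

Run:
```python
from h import *
d=cam('wrist')
print('tcp->px',proj(d,[444.9,-252.5,222.6]))
P=[plane(d,u,v,9) for u,v in((264,126),(295,125),(266,201),(296,199))]
for p in P:print(p.round(1))
c=np.mean(P,0);ax=P[0]+P[1]-P[2]-P[3];print('cradle centre',c.round(1),'yaw',np.arctan2(ax[1],ax[0]))
red=[b for b in blobs(d,(173,120,70),(180,255,255))+blobs(d,(0,150,70),(6,255,255)) if abs(b[1][0]-281)<15];print(red)
h=cv2.cvtColor(d['img'],cv2.COLOR_RGB2HSV)
m=cv2.inRange(h,(0,0,110),(180,110,255));m[:,:271]=0;m[:,292:]=0;m[:160]=0;m[202:]=0
for v in range(162,202,4): xs=np.flatnonzero(m[v]);print(v,xs.min() if len(xs) else None,xs.max() if len(xs) else None,end='; ')
for z in(60,64,68): print(z,plane(d,281,150,z).round(1))
for z in(45,50,55): print(z,plane(d,280,180,z).round(1))
S=cam('side');T=cam('top')
print(tri(ray(d,281,153),ray(S,200+155/3.5-.4,175+458/3.5-.4),ray(T,205+711/4-.4,165+341/4-.4)))
print(tri(ray(d,279.5,195),ray(S,200+73/3.5-.4,175+492/3.5-.4),ray(T,205+697/4-.4,165+415/4-.4)))
```

```text
tcp->px (np.float64(279.0739459194787), np.float64(253.34766812602916))
[ 510.  -237.6    9. ]
[ 509.5 -273.3    9. ]
[ 420.9 -235.1    9. ]
[ 421.7 -271.1    9. ]
cradle centre [ 465.5 -254.3    9. ] yaw -0.027224292880487472
[([274, 143, 13, 19, 212], [279.8, 152.0])]
162 271 289; 166 271 291; 170 271 291; 174 271 291; 178 271 291; 182 271 291; 186 271 291; 190 271 291; 194 271 291; 198 272 291; 60 [ 485.8 -255.9   60. ]
64 [ 486.2 -255.9   64. ]
68 [ 486.6 -255.9   68. ]
45 [ 452.4 -253.3   45. ]
50 [ 453.3 -253.4   50. ]
55 [ 454.3 -253.4   55. ]
(array([ 485.36150012, -254.85245198,   68.5092669 ]), [1.9, 0.7, 2.6])
(array([ 438.43936154, -251.80795686,   40.79890975]), [3.4, 1.4, 4.5])
```

```bash
python3 jog.py '[[4,0,38,0,0,0],[4,0,38,0,0,0],[4,0,38,0,0,0],[4,0,38,0,0,0],[0,0,0,0,0,0]]' 50
python3 - <<'E'
from h import *
delta([462,-253.5,50],-.04)
d=cam('wrist');print(blobs(d,(173,120,70),(180,255,255)),blobs(d,(0,150,70),(6,255,255)));save(d,'w2.png')
o=np.array([434,-252.5,36])
for s in(8,33,60):print(proj(d,o+s*np.array([.866,-.03,.5])))
E
```

```text
t: 2.12
ee_pos: [457.0, -251.5, 81.0]
orientation: [-3.135, 0.08, 0.017]
ft_force: [-1.0, 0.5, 0.3]
width: 49.9
grasp_force: 0.0
t 2.12 pos [ 457.  -251.5   81. ] x [ 0.999 -0.051 -0.011] z [-0.01   0.006 -1.   ] w 49.9 g 0.0 F [-1.   0.5  0.3]
tool delta [ 5.4  1.9 30.9] rows>= 1.0
rot [-0.006  0.011 -0.011] rows>= 1.0
[([291, 188, 7, 22, 24], [295.8, 197.8]), ([270, 194, 1, 17, 17], [270.0, 202.0])] [([270, 188, 27, 38, 887], [283.2, 206.2])]
(np.float64(283.15600065849384), np.float64(260.86909421085306))
(np.float64(282.7720588485903), np.float64(236.15159225094214))
(np.float64(282.2446637866599), np.float64(203.0005547336387))
```

View pics/w2.png

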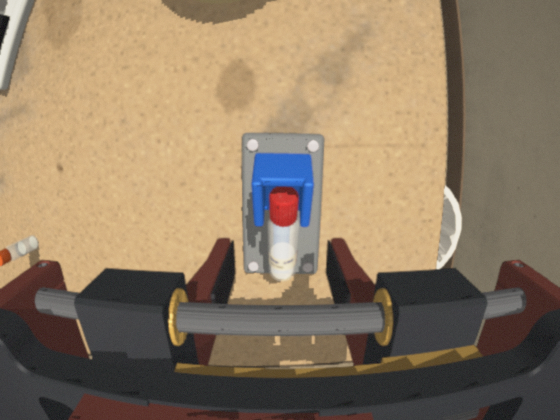

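The tube is centred between the fingers, with the cap at (283,206) and the foot near (282,277). I'm going down to grip it.

```bash
python3 jog.py '[[2,1,16,-0.003,0.005,-0.005],[2,1,15,-0.003,0.005,-0.005],[0,0,0,0,0,0]]'
python3 jog.py '[[0,0,0,0,0,0],[0,0,0,0,0,0],[0,0,0,0,0,0],[0,0,0,0,0,0],[0,0,0,0,0,0]]' 5
python3 jog.py '[[0,0,0,0,0,0],[0,0,0,0,0,0],[0,0,0,0,0,0]]'
```

```text
t: 2.42
ee_pos: [465.0, -256.1, 57.4]
orientation: [3.134, -0.065, 0.016]
ft_force: [-0.2, 0.7, -0.1]
width: 49.9
grasp_force: 0.0
t: 2.83
ee_pos: [464.8, -255.7, 57.6]
orientation: [3.134, -0.065, 0.016]
ft_force: [-0.3, 0.9, -0.5]
width: 20.2
grasp_force: 0.6
t: 3.08
ee_pos: [464.6, -255.2, 57.2]
orientation: [3.135, -0.065, 0.014]
ft_force: [-3.0, 3.7, 7.5]
width: 16.1
grasp_force: 31.5
```

```bash
python3 jog.py '[[0,0,-10,0,0,0],[0,0,-25,0,0,0],[0,0,-35,0,0,0],[0,0,-35,0,0,0],[0,0,-25,0,0,0]]'
python3 jog.py '[[0,0,0,0,0,0],[0,0,0,0,0,0],[0,0,0,0,0,0]]'
python3 - <<'E'
from h import *
delta([580,-120,187],np.arctan2(-120,580))
d=cam('wrist');save(d,'w3.png')
E
```

```text
t: 3.5
ee_pos: [464.4, -255.4, 190.0]
orientation: [3.133, -0.065, 0.02]
ft_force: [1.2, 0.1, 0.4]
width: 16.4
grasp_force: 30.0
t: 3.75
ee_pos: [463.2, -254.7, 186.5]
orientation: [3.135, -0.065, 0.015]
ft_force: [-0.1, 0.3, -0.2]
width: 16.3
grasp_force: 30.0
t 3.75 pos [ 463.2 -254.7  186.5] x [ 0.999 -0.042  0.01 ] z [ 0.01  -0.007 -1.   ] w 16.3 g 30.0 F [-0.1  0.3 -0.2]
tool delta [ 111.  -139.5   -0.2] rows>= 5.0
rot [ 0.005 -0.01   0.162] rows>= 2.0
```

View pics/w3.png

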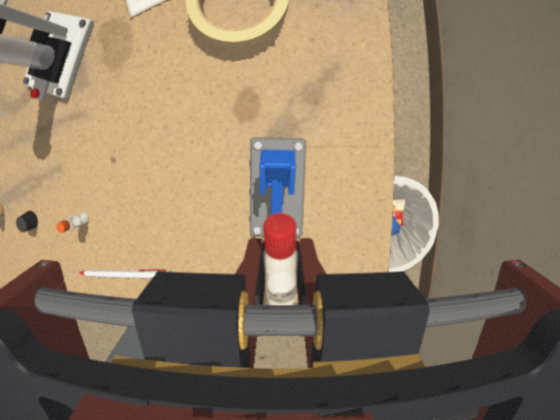

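The tube is held, cap at (281,235), foot at (283,298). I'll carry it to bare worktop and pitch it upright.

```bash
python3 jog.py '[[19,-23,0,0,0,0.081],[19,-23,0,0,0,0.081],[19,-26,0,0,0,0],[20,-26,0,0,0,0],[20,-26,0,0,0,0]]'
python3 jog.py '[[11,-13,0,0,0.1,0],[5,-5,0,0,0.117,0],[0,0,0,0,0.12,0],[0,0,0,0,0.12,0],[0,0,0,0,0.12,0]]'
python3 jog.py '[[0,0,0,0,0.12,0],[0,0,0,0,0.12,0],[0,0,0,0,0.12,0],[0,0,0,0,0.11,0],[0,0,0,0,0,0]]'
python3 jog.py '[[0,0,0,0,0,0],[0,0,0,0,0,0],[0,0,0,0,0,0]]'
python3 - <<'E'
from h import *
delta([580,-120,60],np.arctan2(-120,580),1.047)
for n in('side','top'):
    d=cam(n);save(d,n+'4.png');o=ctrl.get_obs();u,v=proj(d,o['ee_pos']);u,v=int(u),int(v);print(n,u,v)
    c=cv2.imread('pics/%s4.png'%n)[v-45:v+45,u-45:u+45];cv2.imwrite('pics/%s4c.png'%n,cv2.resize(c,(399,399),interpolation=cv2.INTER_CUBIC))
cv2.imwrite('pics/c4.png',cv2.hconcat([cv2.imread('pics/%s4c.png'%n) for n in('side','top')]))
E
```

```text
t: 4.22
ee_pos: [578.7, -146.4, 185.2]
orientation: [3.12, -0.319, 0.011]
ft_force: [0.2, -0.3, -0.2]
width: 16.2
grasp_force: 30.0
t: 4.63
ee_pos: [597.2, -133.0, 186.9]
orientation: [2.931, -0.297, 0.89]
ft_force: [0.6, 1.1, -1.6]
width: 16.4
grasp_force: 30.0
t: 5.05
ee_pos: [596.9, -115.3, 183.6]
orientation: [-2.976, 0.265, -0.956]
ft_force: [-0.6, 0.3, -0.3]
width: 16.3
grasp_force: 30.0
t: 5.3
ee_pos: [598.2, -116.0, 185.4]
orientation: [-2.977, 0.263, -0.961]
ft_force: [-0.5, 0.1, -0.4]
width: 16.2
grasp_force: 30.0
t 5.30 pos [ 598.2 -116.   185.4] x [ 0.799 -0.16   0.58 ] z [ 0.581 -0.049 -0.813] w 16.2 g 30.0 F [-0.5  0.1 -0.4]
tool delta [-86.7  13.6  91.6] rows>= 4.0
rot [-0.07   0.428 -0.009] rows>= 4.0
side 301 215
top 331 197
```

View pics/c4.png

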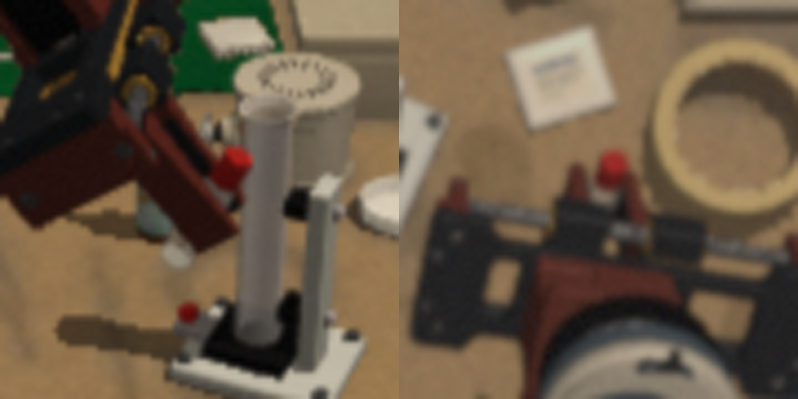

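The tilt reached only 35°, and the tube is still leaning. The tube is at sidec (233,165) to (178,250), held firmly. I'll check which joint is limiting.

```bash
python3 - <<'E'
from h import *
o=ctrl.get_obs();print(np.round(o['qpos'],3))
E
python3 jog.py '[[0,0,0,-0.01,0.1,0],[0,0,0,-0.01,0.1,0],[0,0,0,-0.01,0.1,0],[0,0,0,0,0,0],[0,0,0,0,0,0]]'
python3 - <<'E'
from h import *
delta([560,-115,120],np.arctan2(-115,560),1.047)
o=ctrl.get_obs();print(np.round(o['qpos'],3))
E
```

```text
[-0.26   0.337  2.103  0.871  0.134  0.653]
t: 5.82
ee_pos: [599.0, -103.9, 184.7]
orientation: [-2.929, 0.243, -1.011]
ft_force: [-0.0, -0.8, 0.2]
width: 16.3
grasp_force: 30.0
t 5.82 pos [ 599.  -103.9  184.7] x [ 0.776 -0.159  0.61 ] z [ 0.615 -0.019 -0.788] w 16.3 g 30.0 F [-0.  -0.8  0.2]
tool delta [-68.   21.7  27.2] rows>= 2.0
rot [-0.104  0.391 -0.02 ] rows>= 4.0
[-0.258  0.342  2.127  1.417  0.141  0.11 ]
```

```bash
python3 jog.py '[[0,0,0,-0.02,0.1,0],[0,0,0,-0.02,0.1,0],[0,0,0,-0.02,0.1,0],[0,0,0,0,0.1,0],[0,0,0,0,0.1,0]]'
python3 jog.py '[[0,0,0,-0.02,0.1,0],[0,0,0,-0.02,0.1,0],[0,0,0,-0.02,0.1,0],[0,0,0,0,0,0],[0,0,0,0,0,0]]'
python3 - <<'E'
from h import *
delta([560,-115,120],np.arctan2(-115,560),1.047)
o=ctrl.get_obs();print(np.round(o['qpos'],3))
E
```

```text
t: 6.23
ee_pos: [599.6, -81.8, 181.7]
orientation: [-2.815, 0.216, -1.172]
ft_force: [0.1, 0.2, -1.0]
width: 16.1
grasp_force: 30.0
t: 6.65
ee_pos: [599.1, -73.5, 178.3]
orientation: [-2.704, 0.25, -1.466]
ft_force: [0.3, 0.1, 0.4]
width: 16.3
grasp_force: 30.0
t 6.65 pos [599.1 -73.5 178.3] x [ 0.536 -0.168  0.827] z [ 0.836 -0.028 -0.548] w 16.3 g 30.0 F [0.3 0.1 0.4]
tool delta [-62.2  52.7   0.4] rows>= 2.0
rot [-0.139  0.066 -0.062] rows>= 2.0
[-0.215  0.46   2.297  2.877  0.615 -1.303]
```

```bash
python3 jog.py '[[0,25,0,-0.07,0.033,-0.03],[0,25,0,-0.07,0.033,-0.03],[0,0,0,0,0,0],[0,0,0,0,0,0],[0,0,0,0,0,0]]'
python3 - <<'E'
from h import *
delta([575,-125,100],np.arctan2(-125,575),1.047)
o=ctrl.get_obs();print(np.round(o['qpos'],3))
S=cam('side');W=cam('wrist')
for n,d in(('s',S),('w',W)):
    save(d,n+'5.png');print(n,proj(d,o['ee_pos']),[b for b in blobs(d,(0,150,90),(5,255,255),15)+blobs(d,(174,150,90),(180,255,255),15)])
u,v=map(int,proj(S,o['ee_pos']))
a=cv2.resize(cv2.imread('pics/s5.png')[v-45:v+45,u-45:u+45],(400,400),interpolation=cv2.INTER_CUBIC)
b=cv2.resize(cv2.imread('pics/w5.png')[130:330,180:380],(400,400));cv2.imwrite('pics/c5.png',cv2.hconcat([a,b]))
E
```

```text
t: 7.07
ee_pos: [594.0, -123.6, 176.3]
orientation: [2.617, -0.271, 1.522]
ft_force: [-0.3, -0.7, -1.2]
width: 16.1
grasp_force: 30.0
t 7.07 pos [ 594.  -123.6  176.3] x [ 0.484 -0.102  0.869] z [ 0.851 -0.177 -0.495] w 16.1 g 30.0 F [-0.3 -0.7 -1.2]
tool delta [-75.4   5.3  21.8] rows>= 2.0
rot [-0.008 -0.006  0.003] rows>= 1.0
[-0.239  0.504  2.315  3.096  0.731 -1.553]
s (np.float64(299.4011959530961), np.float64(221.07995042690106)) [([241, 164, 10, 12, 41], [245.1, 169.7]), ([244, 171, 10, 12, 56], [248.6, 176.8]), ([255, 175, 9, 9, 32], [258.8, 178.6]), ([273, 205, 14, 8, 25], [278.8, 208.5]), ([298, 207, 7, 7, 30], [301.8, 209.1]), ([546, 292, 3, 12, 15], [547.1, 297.5])]
w (np.float64(279.1247952029707), np.float64(270.9418177124872)) [([325, 56, 2, 16, 27], [325.5, 63.8]), ([312, 61, 4, 11, 19], [313.5, 65.9]), ([263, 211, 33, 48, 1235], [279.1, 234.8])]
```

View pics/c5.png

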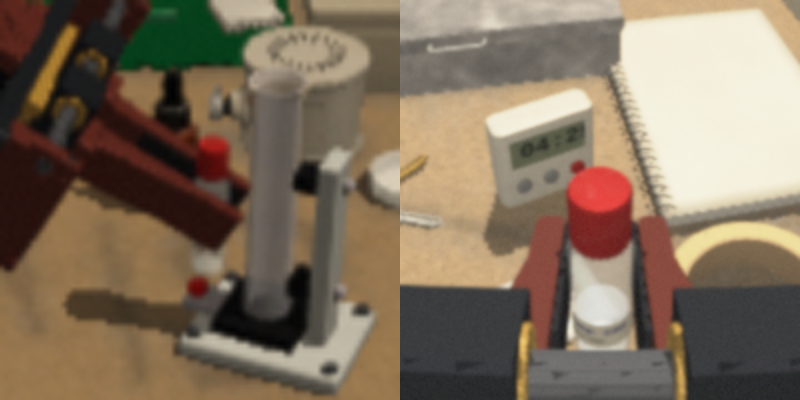

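Side view: the tube stands parallel to the magazine tube, cap (212,155) and foot (207,270) in the crop. It is centred between the fingers in the wrist view. Next I lower it, watching the force.

```bash
python3 - <<'E'
from h import *
S=cam('side')
for z in(136,140,144):print(z,proj(S,[593,-123,z]))
print('observed foot edge ~',300.6,238)
E
python3 jog.py '[[-28,0,16,0,0,0],[-28,0,16,0,0,0],[-28,0,16,0,0,0],[-24,0,14,0,0,0],[0,0,0,0,0,0]]'
python3 jog.py '[[0,0,0,0,0,0],[0,0,0,0,0,0],[-2,0,1,0,0,0],[0,0,0,0,0,0],[0,0,0,0,0,0]]'
```

```text
136 (np.float64(298.4355805493424), np.float64(236.90528235074652))
140 (np.float64(298.48046569458387), np.float64(235.35518449665133))
144 (np.float64(298.52558278379547), np.float64(233.79707651251383))
observed foot edge ~ 300.6 238
t: 7.63
ee_pos: [591.7, -123.9, 44.7]
orientation: [2.623, -0.273, 1.509]
ft_force: [0.3, -1.0, -0.1]
width: 15.8
grasp_force: 30.0
t: 8.05
ee_pos: [593.9, -125.1, 51.0]
orientation: [2.611, -0.272, 1.523]
ft_force: [0.3, -1.2, -0.7]
width: 16.0
grasp_force: 30.0
```

```bash
python3 jog.py '[[-4,0,2.3,0,0,0],[0,0,0,0,0,0],[-3,0,1.7,0,0,0],[0,0,0,0,0,0],[0,0,0,0,0,0]]'
python3 jog.py '[[-1.7,0,1,0,0,0],[0,0,0,0,0,0],[0,0,0,0,0,0]]'
python3 jog.py '[[-1.7,0,1,0,0,0],[0,0,0,0,0,0],[0,0,0,0,0,0]]'
```

```text
t: 8.47
ee_pos: [593.0, -125.0, 40.4]
orientation: [2.614, -0.272, 1.519]
ft_force: [0.7, 0.4, -0.5]
width: 16.3
grasp_force: 30.0
t: 8.72
ee_pos: [593.1, -124.9, 38.6]
orientation: [2.614, -0.272, 1.519]
ft_force: [0.2, 0.3, 0.2]
width: 15.9
grasp_force: 30.0
t: 8.97
ee_pos: [593.6, -125.0, 37.4]
orientation: [2.612, -0.272, 1.522]
ft_force: [-0.4, 0.4, 4.6]
width: 16.1
grasp_force: 30.0
```

Contact at z=37.4 with 4.6 N, as predicted. Release and back out along the tool axis.

```bash
python3 jog.py '[[0,0,0,0,0,0],[0,0,0,0,0,0],[0,0,0,0,0,0],[0,0,0,0,0,0],[0,0,0,0,0,0]]' 60
python3 jog.py '[[0,0,-8,0,0,0],[0,0,-20,0,0,0],[0,0,-35,0,0,0],[0,0,-40,0,0,0],[0,0,-25,0,0,0]]'
python3 jog.py '[[35,0,-20,0,0,0],[35,0,-20,0,0,0],[25,0,-15,0,0,0],[0,0,0,0,0,0],[0,0,0,0,0,0]]'
python3 - <<'E'
from h import *
delta([593,-125,200],-.21,0)
o=ctrl.get_obs();print(np.round(o['qpos'],3))
S=cam('side');T=cam('top');W=cam('wrist')
for z in(0,52,68):print(z,[np.round(proj(c,[593,-125,z]),1) for c in(S,T,W)])
for d in(S,T,W):save(d,d['n']+'6.png');print([b for b in blobs(d,(0,150,90),(5,255,255),5)+blobs(d,(172,150,70),(180,255,255),5)])
E
```

```text
t: 9.38
ee_pos: [593.2, -125.0, 36.7]
orientation: [2.614, -0.272, 1.519]
ft_force: [0.2, 0.2, -0.0]
width: 46.2
grasp_force: 0.0
t: 9.8
ee_pos: [480.9, -100.9, 101.2]
orientation: [2.615, -0.272, 1.516]
ft_force: [-0.9, 0.3, -0.4]
width: 60.1
grasp_force: 0.0
t: 10.22
ee_pos: [484.8, -101.7, 202.0]
orientation: [2.607, -0.271, 1.528]
ft_force: [-0.4, -0.3, -0.4]
width: 60.2
grasp_force: 0.0
t 10.22 pos [ 484.8 -101.7  202. ] x [ 0.478 -0.099  0.873] z [ 0.853 -0.182 -0.488] w 60.2 g 0.0 F [-0.4 -0.3 -0.4]
tool delta [52.3  0.4 97.6] rows>= 3.0
rot [ 1.000e-03 -1.061e+00  2.000e-03] rows>= 9.0
[-0.253  0.381  2.54   3.091  0.841 -1.561]
0 [array([297.1, 285.8]), array([324.7, 210.1]), array([279.9, 285.7])]
52 [array([297.6, 268.3]), array([327.3, 207.6]), array([280. , 260.5])]
68 [array([297.7, 262.7]), array([328.2, 206.8]), array([280. , 251.4])]
[([185, 149, 11, 10, 36], [189.9, 153.7]), ([188, 156, 12, 11, 62], [194.6, 161.3]), ([202, 159, 10, 8, 34], [205.7, 162.6]), ([199, 169, 6, 2, 7], [201.6, 169.3]), ([228, 174, 4, 4, 7], [229.3, 175.1]), ([197, 187, 4, 2, 6], [198.5, 187.5]), ([215, 193, 2, 3, 5], [215.4, 193.8]), ([218, 195, 23, 13, 54], [226.9, 200.2]), ([296, 239, 4, 2, 7], [297.7, 239.6]), ([297, 261, 6, 9, 28], [299.7, 263.5]), ([539, 282, 3, 5, 10], [539.9, 284.2]), ([200, 284, 2, 3, 5], [200.4, 284.8]), ([545, 292, 5, 17, 21], [546.8, 299.3])]
[([119, 126, 3, 2, 5], [119.8, 126.6]), ([325, 203, 5, 5, 19], [327.2, 205.2]), ([267, 205, 3, 3, 8], [267.9, 205.9]), ([3, 268, 6, 5, 20], [5.2, 270.2]), ([431, 310, 5, 10, 21], [433.4, 313.0])]
[([318, 50, 1, 15, 15], [318.0, 57.0]), ([306, 54, 3, 8, 9], [307.1, 57.8]), ([268, 170, 4, 3, 10], [269.5, 171.0]), ([272, 245, 13, 18, 192], [278.4, 253.2])]
```

The red cap sits at side (300,263) and top (327,205), matching an upright tube at (593,-125). Bringing the tool back to pointing down.

```bash
python3 - <<'E'
from h import *
S=cam('side');T=cam('top');W=cam('wrist')
print(tri(ray(S,299.4,264),ray(T,327.2,205.5)), tri(ray(S,299.4,264),ray(T,327.2,205.5),ray(W,278.4,253.5)))
E
python3 jog.py '[[18,7,21,0,0,0],[18,7,21,0,0,0],[18,7,21,0,0,0],[0,0,0,0,-0.1,0],[0,0,0,0,-0.12,0]]'
python3 jog.py '[[0,0,0,0,-0.12,0],[0,0,0,0,-0.12,0],[0,0,0,0,-0.12,0],[0,0,0,0,-0.12,0],[0,0,0,0,-0.12,0]]'
python3 jog.py '[[0,0,0,0,-0.12,0],[0,0,0,0,-0.12,0],[0,0,0,0,0,0],[0,0,0,0,0,0],[0,0,0,0,0,0]]'
python3 - <<'E'
from h import *
delta([593,-125,200],-.21,0)
o=ctrl.get_obs();print(np.round(o['qpos'],3))
E
```

```text
(array([ 596.90621876, -123.33766308,   62.85833918]), [0.0, 0.0]) (array([ 596.1387492 , -123.11950622,   60.92665112]), [1.6, 1.1, 2.3])
t: 10.93
ee_pos: [559.7, -138.7, 210.6]
orientation: [2.771, -0.289, 1.257]
ft_force: [0.8, 0.8, -0.4]
width: 60.2
grasp_force: 0.0
t: 11.35
ee_pos: [565.1, -111.4, 208.6]
orientation: [-2.898, 0.249, -1.129]
ft_force: [-0.2, 0.3, -0.7]
width: 60.0
grasp_force: 0.0
t: 11.77
ee_pos: [568.9, -103.6, 211.2]
orientation: [-2.887, 0.23, -1.079]
ft_force: [0.4, -1.2, 0.3]
width: 60.1
grasp_force: 0.0
t 11.77 pos [ 568.9 -103.6  211.2] x [ 0.745 -0.157  0.648] z [ 0.656 -0.004 -0.755] w 60.1 g 0.0 F [ 0.4 -1.2  0.3]
tool delta [14.  19.4 24.4] rows>= 1.0
rot [-0.126 -0.704  0.049] rows>= 6.0
[-0.295  0.258  2.199  1.623  0.188 -0.121]
```

```bash
python3 jog.py '[[0,0,0,-0.01,-0.1,0],[0,0,0,-0.01,-0.1,0],[0,0,0,-0.01,-0.1,0],[0,0,0,-0.02,-0.1,0],[0,0,0,-0.02,-0.1,0]]'
python3 jog.py '[[0,0,0,-0.02,-0.1,0],[0,0,0,-0.02,-0.1,0],[0,0,0,0,-0.1,0],[0,0,0,0,0,0],[0,0,0,0,0,0]]'
python3 - <<'E'
from h import *
delta([596,-123.5,180],-.2,0)
o=ctrl.get_obs();print(np.round(o['qpos'],3))
E
```

```text
t: 12.18
ee_pos: [574.9, -86.9, 213.8]
orientation: [-2.918, 0.194, -0.855]
ft_force: [0.4, 0.3, -0.9]
width: 60.0
grasp_force: 0.0
t: 12.6
ee_pos: [577.8, -83.2, 214.5]
orientation: [-3.0, 0.177, -0.504]
ft_force: [-0.5, -0.4, -0.3]
width: 59.9
grasp_force: 0.0
t 12.60 pos [577.8 -83.2 214.5] x [ 0.939 -0.13   0.32 ] z [ 0.331  0.073 -0.941] w 59.9 g 0.0 F [-0.5 -0.4 -0.3]
tool delta [11.3 41.9 35.6] rows>= 2.0
rot [-0.127 -0.321  0.082] rows>= 3.0
[-0.239  0.289  1.953  0.266  0.604  1.253]
```

```bash
python3 jog.py '[[0,0,0,-0.042,-0.107,0.027],[0,0,0,-0.042,-0.107,0.027],[0,0,0,-0.042,-0.107,0.027],[0,0,0,0,0,0],[0,0,0,0,0,0]]'
python3 - <<'E'
from h import *
delta([596,-123.5,140],-.2,0)
o=ctrl.get_obs();print(np.round(o['qpos'],3))
E
```

```text
t: 13.02
ee_pos: [576.8, -82.5, 213.1]
orientation: [-3.123, 0.31, 0.001]
ft_force: [-0.1, 0.0, -0.7]
width: 60.0
grasp_force: 0.0
t 13.02 pos [576.8 -82.5 213.1] x [ 0.981 -0.196 -0.001] z [-0.     0.003 -1.   ] w 60.0 g 0.0 F [-0.1  0.  -0.7]
tool delta [27.  36.7 73. ] rows>= 3.0
rot [-0.003  0.001  0.002] rows>= 1.0
[-0.164  0.394  1.746  0.004  1.003  1.602]
```

```bash
python3 jog.py '[[9,12.3,24,0,0,0],[9,12.3,24,0,0,0],[9,12.3,25,0,0,0],[0,0,0,0,0,0],[0,0,0,0,0,0]]'
python3 jog.py '[[0,0,0,0,0,0],[0,0,0,0,0,0]]'
python3 - <<'E'
from h import *
delta([596,-123.5,140],-.2,0)
W=cam('wrist');save(W,'w7.png')
B=blobs(W,(0,150,80),(6,255,255),50)+blobs(W,(172,150,70),(180,255,255),50)
for b in B:
    s=b[0];u=s[0]+s[2]/2;print(b,plane(W,b[1][0],b[1][1],64).round(1))
print('pred top centre',proj(W,[596,-123.5,68]),proj(W,[596,-123.5,52]),'tips',proj(W,[596,-123.5,123]))
E
```

```text
t: 13.43
ee_pos: [593.3, -125.3, 140.0]
orientation: [-3.124, 0.316, 0.008]
ft_force: [0.5, -0.7, 1.6]
width: 60.1
grasp_force: 0.0
t: 13.6
ee_pos: [595.8, -125.0, 143.1]
orientation: [3.126, -0.314, -0.0]
ft_force: [-0.0, 0.2, 0.7]
width: 59.7
grasp_force: 0.0
t 13.60 pos [ 595.8 -125.   143.1] x [ 0.98  -0.199 -0.   ] z [-0. -0. -1.] w 59.7 g 0.0 F [-0.   0.2  0.7]
tool delta [-0.1 -1.5  3.1] rows>= 1.0
rot [ 0.  0. -0.] rows>= 1.0
([269, 209, 19, 24, 370], [278.2, 220.7]) [ 595.1 -124.    64. ]
([121, 227, 11, 11, 96], [125.6, 232.1]) [609.1  -2.2  64. ]
pred top centre (np.float64(277.23795655010383), np.float64(221.4082291994023)) (np.float64(277.40709761581564), np.float64(214.9836183877819)) tips (np.float64(276.45069536549016), np.float64(251.66557824972023))
```

Cap disc at (278,221) gives (595,-124), under the tool. Descending and re-gripping from above.

```bash
python3 jog.py '[[0,0,22,0,0,0],[0,0,30,0,0,0],[0,-1,26,0,0,0],[0,0,12,0,0,0],[0,0,0,0,0,0]]' 50
python3 jog.py '[[0,0,0,0,0,0],[0,0,0,0,0,0],[0,0,0,0,0,0],[0,0,0,0,0,0],[0,0,0,0,0,0]]' 5
python3 jog.py '[[0,0,0,0,0,0],[0,0,0,0,0,0],[0,0,0,0,0,0]]'
python3 jog.py '[[0,0,-10,0,0,0],[0,0,-30,0,0,0],[0,0,-40,0,0,0],[0,0,-40,0,0,0],[0,0,-40,0,0,0]]'
python3 jog.py '[[0,0,-18,0,0,0],[0,0,0,0,0,0],[0,0,0,0,0,0]]'
python3 - <<'E'
from h import *
delta([641,3,232],-.2,0)
W=cam('wrist');save(W,'w8.png')
B=blobs(W,(0,150,80),(6,255,255),50)+blobs(W,(172,150,70),(180,255,255),50);print(B)
E
```

```text
t: 14.07
ee_pos: [594.2, -123.7, 50.0]
orientation: [3.126, -0.314, -0.01]
ft_force: [-1.1, 0.7, 0.5]
width: 50.1
grasp_force: 0.0
t: 14.48
ee_pos: [596.4, -124.7, 52.9]
orientation: [3.125, -0.315, -0.001]
ft_force: [1.1, -0.1, -0.1]
width: 20.1
grasp_force: 0.0
t: 14.73
ee_pos: [596.4, -124.8, 52.6]
orientation: [3.125, -0.315, -0.002]
ft_force: [-0.4, -0.6, 5.3]
width: 16.2
grasp_force: 30.0
t: 15.15
ee_pos: [595.5, -124.3, 213.6]
orientation: [3.125, -0.315, -0.006]
ft_force: [0.3, -0.3, -0.4]
width: 15.8
grasp_force: 29.9
t: 15.4
ee_pos: [596.6, -124.5, 231.2]
orientation: [3.125, -0.315, -0.0]
ft_force: [0.2, -0.8, -0.9]
width: 15.7
grasp_force: 29.9
t 15.40 pos [ 596.6 -124.5  231.2] x [ 0.98  -0.199 -0.   ] z [-0.    -0.001 -1.   ] w 15.7 g 29.9 F [ 0.2 -0.8 -0.9]
tool delta [  18.1 -133.8   -1. ] rows>= 4.0
rot [ 0.001  0.    -0.001] rows>= 1.0
[([155, 204, 8, 9, 59], [158.2, 207.9]), ([263, 259, 32, 40, 1032], [278.9, 278.9])]
```

```bash
python3 - <<'E'
from h import *
import pickle
V={n:cam(n) for n in('top','side')};V['w0']=cam('wrist');pickle.dump(V,open('v.pkl','wb'))
E
python3 jog.py '[[-15,-32,-3,0,0,0],[-15,-33,-3,0,0,0],[-16,-32,-3,0,0,0],[0,0,0,0,0,0],[0,0,0,0,0,0]]'
python3 jog.py '[[0,0,0,0,0,0],[0,0,0,0,0,0]]'
python3 - <<'E'
from h import *
import pickle
V=pickle.load(open('v.pkl','rb'));V['w1']=cam('wrist');pickle.dump(V,open('v.pkl','wb'))
out=[]
for n,w,h,k in(('top',40,60,5),('side',40,60,5),('w0',80,100,3),('w1',80,100,3)):
    d=V[n];u,v=map(int,np.round(proj(d,[641,3,168])));x0,y0=max(u-w//2,0),max(v-h//2,0);print(n,u,v,'origin',x0,y0)
    c=d['img'][y0:y0+h,x0:x0+w,::-1];c=cv2.resize(c,(w*k,h*k),interpolation=cv2.INTER_CUBIC);out.append(cv2.copyMakeBorder(c,0,300-h*k,0,max(0,200-w*k),cv2.BORDER_CONSTANT)[:, :200] if n[0]!='w' else c[:, 20:220])
cv2.imwrite('pics/c9.png',np.hstack(out))
E
```

```text
t: 16.02
ee_pos: [569.7, -18.7, 237.6]
orientation: [3.125, -0.31, -0.008]
ft_force: [-0.2, -0.6, -0.2]
width: 15.7
grasp_force: 29.9
t: 16.18
ee_pos: [570.6, -21.1, 238.0]
orientation: [3.124, -0.316, -0.006]
ft_force: [-0.0, 0.3, 0.6]
width: 15.7
grasp_force: 29.9
top 276 180 origin 256 150
side 317 195 origin 297 165
w0 97 200 origin 57 150
w1 223 131 origin 183 81
```

View pics/c9.png

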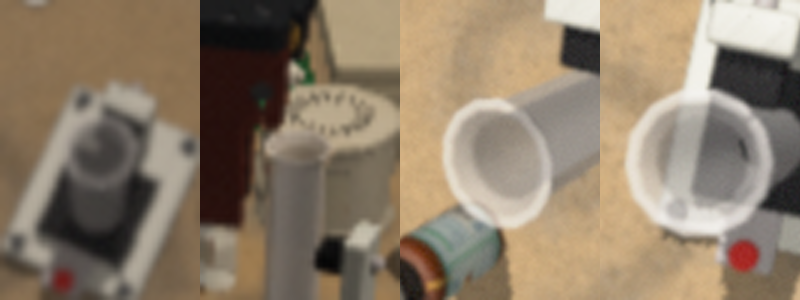

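The mouth rim is clear in all four crops, centred at top (276.8,180.4), side (316.8,194.4), wrist A (96,204) and wrist B (223,135).

Run:
```python
from h import *
import pickle
V=pickle.load(open('v.pkl','rb'))
P=dict(top=(276.4,180),side=(316.4,194),w0=(95.7,203.7),w1=(222.7,134.7))
R={n:ray(V[n],*P[n]) for n in P}
print('all',tri(*R.values()));print('wrist',tri(R['w0'],R['w1']));print('ext',tri(R['top'],R['side']))
print('z170',{n:plane(V[n],*P[n],170).round(1).tolist() for n in P})
# held tube cap in wrist view -> grip offset check
W=V['w1'];B=[b for b in blobs(W,(0,150,80),(6,255,255),300)];print(B,plane(W,*B[0][1],248) if B else 0)
# feet/caps of vials
for n in('w0','w1'):
    W=V[n];print(n,'or',blobs(W,(3,180,120),(14,255,255),20),'bl',blobs(W,(105,130,50),(125,255,255),15))
delta([641,2,232],-.2,0)
```

```text
all (array([639.38991169,   2.45724633, 171.77822149]), [0.7, 0.4, 0.3, 0.8])
wrist (array([638.84236632,   3.08944986, 170.80468192]), [0.1, 0.1])
ext (array([639.88565745,   2.22818   , 171.6287627 ]), [0.2, 0.2])
z170 {'top': [640.4, 2.2, 170.0], 'side': [640.0, 5.1, 170.0], 'w0': [638.8, 3.7, 170.0], 'w1': [638.7, 3.2, 170.0]}
[([263, 259, 33, 40, 1032], [278.9, 279.0])] [569.28115161 -20.69951696 248.        ]
w0 or [] bl [([389, 235, 42, 42, 1057], [408.4, 253.2])]
w1 or [([292, 286, 5, 9, 36], [294.3, 290.0])] bl [([456, 199, 46, 56, 1197], [476.3, 218.2])]
t 16.23 pos [570.6 -21.2 238.1] x [ 0.98  -0.201 -0.004] z [-0.004 -0.001 -1.   ] w 15.6 g 29.9 F [ 0.6 -1.  -0. ]
tool delta [ 64.3 -36.9   5.8] rows>= 2.0
rot [ 0.001  0.004 -0.002] rows>= 1.0
```

```bash
python3 jog.py '[[20,-12,0,0,0,0],[26,-15,0,0,0,0],[17,-10,0,0,0,0],[0,0,0,0,0,0],[0,0,0,0,0,0]]'
python3 jog.py '[[0,0,0,0,0,0],[0,0,0,0,0,0]]'
python3 - <<'E'
from h import *
delta([640,3,195],-.2,0)
E
```

```text
t: 16.65
ee_pos: [639.9, 2.7, 237.7]
orientation: [3.125, -0.316, -0.006]
ft_force: [-0.1, -0.4, -1.3]
width: 15.9
grasp_force: 29.9
t: 16.82
ee_pos: [638.6, 2.7, 238.2]
orientation: [3.125, -0.316, -0.006]
ft_force: [-0.3, 0.5, -0.1]
width: 15.7
grasp_force: 29.9
t 16.82 pos [638.6   2.7 238.2] x [ 0.98  -0.2   -0.004] z [-0.004 -0.001 -1.   ] w 15.7 g 29.9 F [-0.3  0.5 -0.1]
tool delta [ 1.5 -0.7 43.2] rows>= 2.0
rot [ 0.001  0.004 -0.002] rows>= 1.0
```

```bash
python3 jog.py '[[1,0,10,0,0.004,0],[0,0,10,0,0,0],[0,0,10,0,0,0],[0,0,7,0,0,0],[0,0,0,0,0,0]]'
python3 jog.py '[[0,0,4,0,0,0],[0,0,0,0,0,0],[0,0,0,0,0,0]]'
```

```text
t: 17.23
ee_pos: [639.1, 3.2, 198.9]
orientation: [3.124, -0.315, -0.005]
ft_force: [-0.5, 0.2, 0.5]
width: 15.7
grasp_force: 29.9
t: 17.48
ee_pos: [640.8, 3.2, 197.6]
orientation: [3.125, -0.315, 0.002]
ft_force: [-0.5, -0.6, -0.1]
width: 16.0
grasp_force: 29.9
```

```bash
python3 jog.py '[[0,0,0,0,0,0],[0,0,0,0,0,0],[0,0,0,0,0,0],[0,0,0,0,0,0],[0,0,0,0,0,0]]' 50
python3 jog.py '[[0,0,-15,0,0,0],[0,0,-25,0,0,0],[-36,0,-5,0,0,0],[-40,0,0,0,0,0],[-40,0,0,0,0,0]]'
python3 jog.py '[[-40,0,0,0,0,0],[-30,0,0,0,0,0],[0,0,0,0,0,0],[0,0,0,0,0,0],[0,0,0,0,0,0]]'
python3 - <<'E'
from h import *
delta([449,-15.5,140],-.1,0)
S=cam('side');W=cam('wrist')
print('pred',[np.round(proj(S,[639.5,3,z]),1) for z in(22,74,90)])
print('side red',blobs(S,(0,90,60),(8,255,255),5)+blobs(S,(170,90,60),(180,255,255),5))
for b in blobs(W,(3,170,110),(14,255,255),30):print('or',b,plane(W,*b[1],50).round(1))
E
```

```text
t: 17.9
ee_pos: [640.7, 3.2, 197.8]
orientation: [3.125, -0.315, 0.002]
ft_force: [0.2, -0.5, -0.1]
width: 45.8
grasp_force: 0.0
t: 18.32
ee_pos: [526.1, 26.5, 242.8]
orientation: [3.125, -0.315, 0.004]
ft_force: [-1.2, 0.8, 0.1]
width: 50.0
grasp_force: 0.0
t: 18.73
ee_pos: [459.6, 40.4, 243.0]
orientation: [3.125, -0.314, 0.005]
ft_force: [0.4, 0.2, -0.1]
width: 50.2
grasp_force: 0.0
t 18.73 pos [459.6  40.4 243. ] x [ 0.98  -0.199  0.004] z [ 0.003 -0.001 -1.   ] w 50.2 g 0.0 F [ 0.4  0.2 -0.1]
tool delta [  0.4  56.8 103.1] rows>= 3.0
rot [ 0.001 -0.004 -0.1  ] rows>= 1.0
pred [array([313.5, 245.2]), array([314.4, 228.3]), array([314.7, 222.9])]
side red [([292, 93, 2, 4, 7], [292.6, 94.3]), ([293, 205, 4, 3, 7], [294.4, 206.0]), ([296, 238, 5, 5, 20], [298.0, 240.1]), ([236, 240, 4, 6, 16], [237.2, 242.2]), ([200, 273, 7, 14, 22], [203.0, 280.7]), ([534, 282, 8, 23, 44], [537.1, 290.0]), ([383, 284, 3, 5, 11], [383.8, 285.9]), ([542, 290, 8, 30, 87], [545.5, 301.4]), ([558, 326, 2, 3, 5], [558.6, 326.8])]
or ([328, 185, 11, 11, 85], [332.7, 190.1]) [446.4 -15.5  50. ]
```

```bash
python3 - <<'E'
from h import *
S=cam('side')
old=cv2.cvtColor(cv2.imread('pics/side0.png'),cv2.COLOR_BGR2RGB)
for v in range(196,250,4):print(v,S['img'][v,312:319].mean(0).round(),old[v,312:319].mean(0).round())
E
python3 jog.py '[[0,19,33,0,0,-0.05],[0,19,33,0,0,-0.05],[0,18,30,0,0,0],[0,0,0,0,0,0],[0,0,0,0,0,0]]' 50
python3 jog.py '[[0,0,0,0,0,0],[0,0,0,0,0,0]]'
python3 - <<'E'
from h import *
delta([448,-15.5,40],-.1,0)
W=cam('wrist')
for b in blobs(W,(3,170,110),(14,255,255),30):print('or',b,plane(W,*b[1],48).round(1))
print(proj(W,[448,-15.5,50]))
E
```

```text
196 [120. 108.  94.] [117. 105.  92.]
200 [102.  94.  87.] [99. 92. 85.]
204 [100.  94.  87.] [97. 91. 84.]
208 [99. 93. 85.] [97. 90. 83.]
212 [99. 92. 86.] [96. 90. 83.]
216 [101.  93.  86.] [99. 91. 83.]
220 [99. 88. 81.] [99. 91. 83.]
224 [90. 69. 65.] [97. 90. 82.]
228 [94. 78. 72.] [97. 89. 83.]
232 [104.  97.  90.] [98. 90. 83.]
236 [108. 100.  92.] [99. 91. 83.]
240 [90. 84. 78.] [78. 74. 70.]
244 [113. 107.  99.] [70. 66. 63.]
248 [22. 20. 19.] [21. 20. 19.]
t: 19.3
ee_pos: [449.6, -15.7, 145.2]
orientation: [3.136, -0.162, -0.004]
ft_force: [-0.1, 0.3, 0.1]
width: 50.0
grasp_force: 0.0
t: 19.47
ee_pos: [451.6, -14.7, 147.8]
orientation: [3.136, -0.158, 0.006]
ft_force: [-1.2, -0.2, 1.4]
width: 50.2
grasp_force: 0.0
t 19.47 pos [451.6 -14.7 147.8] x [ 0.995 -0.1    0.004] z [ 0.004 -0.001 -1.   ] w 50.2 g 0.0 F [-1.2 -0.2  1.4]
tool delta [ -3.9   1.1 107.7] rows>= 3.0
rot [ 0.001 -0.004 -0.001] rows>= 1.0
or ([274, 211, 15, 16, 189], [281.3, 218.6]) [446.2 -15.6  48. ]
(np.float64(280.9527033584342), np.float64(217.1414439821694))
```

The tube column turned reddish at rows 222–229, exactly where a seated red cap should be (223–228). Now the orange vial.

```bash
python3 jog.py '[[-2,1,30,0,-0.004,0],[-2,0,35,0,0,0],[0,0,29,0,0,0],[0,0,14,0,0,0],[0,0,0,0,0,0]]' 45
python3 jog.py '[[0,0,0,0,0,0],[0,0,0,0,0,0],[0,0,0,0,0,0],[0,0,0,0,0,0],[0,0,0,0,0,0]]' 4
python3 jog.py '[[0,0,0,0,0,0],[0,0,0,0,0,0],[0,0,0,0,0,0]]'
python3 jog.py '[[0,0,-12,0,0,0],[0,0,-35,0,0,0],[0,0,-41,0,0,0],[0,0,-41,0,0,0],[0,0,-41,0,0,0]]'
python3 jog.py '[[0,0,-15,0,0,0],[0,0,0,0,0,0],[0,0,0,0,0,0]]'
python3 - <<'E'
from h import *
delta([639.3,3,222],-.1,0)
W=cam('wrist')
for b in blobs(W,(3,170,110),(14,255,255),100):print('or',b)
o=ctrl.get_obs();p=o['ee_pos'];print(proj(W,p+[0,0,11]),proj(W,p+[0,0,6]))
E
```

```text
t: 19.93
ee_pos: [445.0, -15.2, 37.0]
orientation: [3.137, -0.157, -0.009]
ft_force: [-0.1, 0.1, 0.5]
width: 44.9
grasp_force: 0.0
t: 20.35
ee_pos: [446.5, -15.8, 39.4]
orientation: [3.136, -0.158, -0.001]
ft_force: [0.1, -0.5, 0.3]
width: 15.2
grasp_force: 0.2
t: 20.6
ee_pos: [446.5, -15.9, 39.3]
orientation: [3.136, -0.158, -0.002]
ft_force: [-0.7, 0.1, 8.5]
width: 13.2
grasp_force: 29.8
t: 21.02
ee_pos: [445.5, -15.6, 210.3]
orientation: [3.137, -0.158, -0.005]
ft_force: [1.1, 0.2, -1.0]
width: 13.1
grasp_force: 29.8
t: 21.27
ee_pos: [446.5, -15.7, 224.2]
orientation: [3.136, -0.158, -0.001]
ft_force: [-0.0, 0.8, -1.3]
width: 13.3
grasp_force: 29.8
t 21.27 pos [446.5 -15.7 224.2] x [ 0.995 -0.101 -0.   ] z [-0.    -0.001 -1.   ] w 13.3 g 29.8 F [-0.   0.8 -1.3]
tool delta [189.9 -38.    2.1] rows>= 5.0
rot [ 0.001  0.    -0.001] rows>= 1.0
or ([266, 260, 26, 30, 632], [278.6, 274.8])
(np.float64(279.39717823175613), np.float64(277.7943073462214)) (np.float64(279.4029791712638), np.float64(273.03472164510515))
```

```bash
python3 jog.py '[[25,-5,0,0,0,0],[38,-8,0,0,0,0],[40,-8,0,0,0,0],[40,-8,0,0,0,0],[30,-6,0,0,0,0]]'
python3 jog.py '[[17,-3,0,0,0,0],[0,0,0,0,0,0],[0,0,0,0,0,0],[0,0,0,0,0,0],[0,0,0,0,0,0]]'
python3 - <<'E'
from h import *
delta([639.5,3,194],-.1,0)
E
```

```text
t: 21.73
ee_pos: [623.5, 2.2, 219.9]
orientation: [3.136, -0.158, -0.009]
ft_force: [-0.2, -0.5, -0.1]
width: 13.3
grasp_force: 29.8
t: 22.15
ee_pos: [637.3, 3.0, 221.7]
orientation: [3.136, -0.158, -0.009]
ft_force: [-0.4, 0.4, 0.4]
width: 13.5
grasp_force: 29.8
t 22.15 pos [637.3   3.  221.7] x [ 0.995 -0.101 -0.006] z [-0.006 -0.001 -1.   ] w 13.5 g 29.8 F [-0.4  0.4  0.4]
tool delta [ 2.3 -0.3 27.7] rows>= 1.0
rot [ 0.002  0.006 -0.001] rows>= 1.0
```

```bash
python3 jog.py '[[2,0,10,0,0.006,0],[0,0,10,0,0,0],[0,0,7,0,0,0],[0,0,0,0,0,0],[0,0,0,0,0,0]]'
python3 jog.py '[[0,0,0,0,0,0],[0,0,0,0,0,0],[0,0,0,0,0,0],[0,0,0,0,0,0],[0,0,0,0,0,0]]' 45
python3 jog.py '[[0,0,-15,0,0,0],[0,0,-25,0,0,0],[-30,0,0,0,0,0],[-40,0,0,0,0,0],[-40,0,0,0,0,0]]'
python3 jog.py '[[-40,-20,0,0,0,0],[-25,-30,0,0,0,0],[0,-30,0,0,0,0],[0,-30,0,0,0,0],[0,0,0,0,0,0]]'
python3 jog.py '[[0,0,0,0,0,0],[0,0,0,0,0,0]]'
python3 - <<'E'
from h import *
delta([460,140,140],.1,0)
S=cam('side');W=cam('wrist')
print('pred',[np.round(proj(S,[639.5,3,z]),1) for z in(90,128,140)])
for v in range(196,236,3):print(v,S['img'][v,312:319].mean(0).round())
for b in blobs(W,(100,120,50),(128,255,255),20):print('bl',b,plane(W,*b[1],40).round(1))
E
```

```text
t: 22.57
ee_pos: [640.5, 2.8, 194.9]
orientation: [3.136, -0.158, 0.002]
ft_force: [-0.1, 0.1, 0.2]
width: 13.5
grasp_force: 29.8
t: 22.98
ee_pos: [641.3, 2.9, 196.1]
orientation: [3.136, -0.158, 0.006]
ft_force: [-0.3, 0.3, -0.5]
width: 42.9
grasp_force: 0.0
t: 23.4
ee_pos: [530.8, 14.0, 235.7]
orientation: [3.136, -0.159, 0.007]
ft_force: [-0.3, 0.6, 0.3]
width: 44.9
grasp_force: 0.0
t: 23.82
ee_pos: [481.0, 132.1, 236.0]
orientation: [-3.137, 0.154, -0.009]
ft_force: [0.2, 0.3, 0.4]
width: 44.8
grasp_force: 0.0
t: 23.98
ee_pos: [480.4, 128.1, 235.1]
orientation: [3.136, -0.157, 0.005]
ft_force: [-1.2, -0.2, 0.2]
width: 45.0
grasp_force: 0.0
t 23.98 pos [480.4 128.1 235.1] x [ 0.995 -0.1    0.003] z [ 0.003 -0.002 -1.   ] w 45.0 g 0.0 F [-1.2 -0.2  0.2]
tool delta [-21.8  -9.9  95. ] rows>= 3.0
rot [ 0.002 -0.003 -0.2  ] rows>= 2.0
pred [array([314.7, 222.9]), array([315.4, 209.7]), array([315.7, 205.4])]
196 [119. 107.  93.]
199 [100.  92.  84.]
202 [100.  92.  85.]
205 [97. 81. 72.]
208 [95. 80. 70.]
211 [103.  96.  89.]
214 [106. 100.  92.]
217 [109. 101.  92.]
220 [105.  98.  90.]
223 [100.  86.  79.]
226 [88. 68. 64.]
229 [101.  91.  84.]
232 [103.  96.  88.]
235 [104.  96.  88.]
bl ([534, 149, 26, 50, 604], [547.3, 166.3]) [ 479.8 -243.    40. ]
bl ([266, 203, 9, 11, 84], [270.1, 208.0]) [458.7 140.1  40. ]
```

Orange is seated: its cap shows at rows 204–209, as predicted. The blue vial measures (459,140).

```bash
python3 jog.py '[[-7,-3,30,0,0,-0.1],[-7,-3,33,0,0,-0.1],[-6,-5,30,0,0,0],[0,0,0,0,0,0],[0,0,0,0,0,0]]'
python3 jog.py '[[0,0,0,0,0,0],[0,0,0,0,0,0]]'
python3 - <<'E'
from h import *
W=cam('wrist')
for b in blobs(W,(100,120,50),(128,255,255),50):print('bl',b,plane(W,*b[1],39).round(1))
delta([460,140,31],.1,0)
E
```

```text
t: 24.5
ee_pos: [459.8, 138.3, 141.3]
orientation: [3.135, 0.154, -0.001]
ft_force: [0.3, -1.0, 0.5]
width: 45.5
grasp_force: 0.0
t: 24.67
ee_pos: [462.5, 139.2, 143.8]
orientation: [3.137, 0.154, 0.01]
ft_force: [0.1, -0.2, -0.7]
width: 44.9
grasp_force: 0.0
bl ([271, 208, 14, 15, 171], [277.8, 215.1]) [458.6 140.3  39. ]
t 24.72 pos [462.4 139.2 143.8] x [0.995 0.098 0.006] z [ 0.006 -0.001 -1.   ] w 44.9 g 0.0 F [0.2 0.4 0.5]
tool delta [ -3.   -1.2 112.8] rows>= 3.0
rot [ 0.001 -0.006 -0.002] rows>= 1.0
```

```bash
python3 jog.py '[[-2,-1,30,0,-0.006,0],[-1,0,35,0,0,0],[0,0,33,0,0,0],[0,0,14,0,0,0],[0,0,0,0,0,0]]' 45
python3 jog.py '[[0,0,0,0,0,0],[0,0,0,0,0,0],[0,0,0,0,0,0],[0,0,0,0,0,0],[0,0,0,0,0,0]]' 4
python3 jog.py '[[0,0,0,0,0,0],[0,0,0,0,0,0],[0,0,0,0,0,0]]'
python3 jog.py '[[0,0,-12,0,0,0],[0,0,-35,0,0,0],[0,0,-41,0,0,0],[0,0,-41,0,0,0],[0,0,-41,0,0,0]]'
python3 jog.py '[[0,0,-25,0,0,0],[0,0,0,0,0,0],[0,0,0,0,0,0]]'
python3 - <<'E'
from h import *
delta([639.5,3,225],.1,0)
W=cam('wrist')
for b in blobs(W,(100,120,50),(128,255,255),100):print('bl',b)
o=ctrl.get_obs();p=o['ee_pos'];print(proj(W,p+[0,0,10]),proj(W,p+[0,0,6]))
E
```

```text
t: 25.13
ee_pos: [456.7, 139.3, 28.4]
orientation: [3.135, 0.155, -0.01]
ft_force: [-0.9, 0.4, 0.5]
width: 44.7
grasp_force: 0.0
t: 25.55
ee_pos: [458.3, 139.9, 31.2]
orientation: [3.136, 0.156, -0.001]
ft_force: [-0.2, 0.0, 1.0]
width: 15.3
grasp_force: 0.1
t: 25.8
ee_pos: [458.3, 139.9, 31.0]
orientation: [3.136, 0.156, -0.002]
ft_force: [-0.4, -1.4, 8.5]
width: 13.6
grasp_force: 30.0
t: 26.22
ee_pos: [457.3, 139.9, 201.9]
orientation: [3.136, 0.156, -0.006]
ft_force: [1.6, -0.3, -0.3]
width: 13.8
grasp_force: 29.9
t: 26.47
ee_pos: [458.7, 140.4, 226.6]
orientation: [3.137, 0.156, 0.001]
ft_force: [0.4, -0.0, -0.8]
width: 13.9
grasp_force: 29.9
t 26.47 pos [458.7 140.4 226.6] x [0.995 0.099 0.001] z [ 0.001 -0.001 -1.   ] w 13.9 g 29.9 F [ 0.4 -0.  -0.8]
tool delta [166.3 154.6   1.9] rows>= 6.0
rot [ 0.001 -0.001 -0.001] rows>= 1.0
bl ([535, 187, 25, 50, 458], [549.4, 206.6])
bl ([268, 259, 28, 29, 595], [281.2, 272.7])
(np.float64(280.2294276276368), np.float64(276.73711812475847)) (np.float64(280.21467752830756), np.float64(272.9675964947094))
```

```bash
python3 jog.py '[[15,14,0,0,0,0],[27,25,0,0,0,0],[28,26,0,0,0,0],[28,26,0,0,0,0],[28,26,0,0,0,0]]'
python3 jog.py '[[25,23,0,0,0,0],[15,14,0,0,0,0],[0,0,0,0,0,0],[0,0,0,0,0,0],[0,0,0,0,0,0]]'
python3 jog.py '[[0,0,0,0,0,0],[0,0,0,0,0,0]]'
python3 - <<'E'
from h import *
delta([639.5,3,193],.1,0)
E
```

```text
t: 26.93
ee_pos: [594.8, 35.0, 222.2]
orientation: [3.136, 0.156, -0.012]
ft_force: [0.6, 0.7, 0.3]
width: 13.7
grasp_force: 29.9
t: 27.35
ee_pos: [636.8, 3.7, 222.6]
orientation: [3.136, 0.156, -0.011]
ft_force: [0.1, -0.2, 0.7]
width: 13.3
grasp_force: 29.9
t: 27.52
ee_pos: [637.4, 4.2, 224.4]
orientation: [3.136, 0.157, -0.007]
ft_force: [-0.9, -0.1, 0.8]
width: 14.1
grasp_force: 29.9
t 27.52 pos [637.4   4.2 224.4] x [ 0.995  0.1   -0.004] z [-0.004 -0.002 -1.   ] w 14.1 g 29.9 F [-0.9 -0.1  0.8]
tool delta [ 2.1  1.4 31.4] rows>= 1.0
rot [0.002 0.004 0.   ] rows>= 1.0
```

```bash
python3 jog.py '[[2,1,10,0,0.004,0],[0,0,10,0,0,0],[0,0,8,0,0,0],[0,0,4,0,0,0],[0,0,0,0,0,0]]'
python3 jog.py '[[0,0,0,0,0,0],[0,0,0,0,0,0],[0,0,0,0,0,0]]'
python3 - <<'E'
from h import *
delta([639.5,3,192],.1,0)
E
```

```text
t: 27.93
ee_pos: [639.5, 2.6, 191.0]
orientation: [3.136, 0.156, -0.003]
ft_force: [0.3, -0.4, -0.6]
width: 13.8
grasp_force: 29.9
t: 28.18
ee_pos: [640.4, 2.6, 192.9]
orientation: [3.136, 0.156, 0.001]
ft_force: [-2.0, 0.0, -1.6]
width: 13.5
grasp_force: 29.9
t 28.18 pos [640.4   2.6 192.9] x [0.995 0.099 0.001] z [ 0.001 -0.002 -1.   ] w 13.5 g 29.9 F [-2.   0.  -1.6]
tool delta [-0.8 -0.5  0.9] rows>= 1.0
rot [ 0.002 -0.001 -0.001] rows>= 1.0
```

```bash
python3 jog.py '[[0,0,0,0,0,0],[0,0,0,0,0,0],[0,0,0,0,0,0],[0,0,0,0,0,0],[0,0,0,0,0,0]]' 45
python3 jog.py '[[0,0,-15,0,0,0],[0,0,-25,0,0,0],[-20,0,-20,0,0,0],[-40,0,0,0,0,0],[-40,0,0,0,0,0]]'
python3 jog.py '[[-20,0,0,0,0,0],[0,0,0,0,0,0],[0,0,0,0,0,0],[0,0,0,0,0,0],[0,0,0,0,0,0]]'
python3 - <<'E'
from h import *
delta([520,0,240],.1,0)
S=cam('side');T=cam('top');W=cam('wrist')
print('pred',[np.round(proj(S,[639.5,3,z]),1) for z in(140,171,181)],proj(T,[639.5,3,181]),proj(W,[639.5,3,181]))
for v in range(185,232,3):print(v,S['img'][v,313:320].mean(0).round())
for d in(S,T,W):print(d['n'],blobs(d,(100,100,40),(128,255,255),6))
for d in(S,T):print('feet',d['n'],blobs(d,(0,150,90),(14,255,255),6))
s0=cv2.imread('pics/top0.png')[:,:,::-1].astype(int);D=np.abs(s0-T['img']).max(2)>45
N,_,st,ce=cv2.connectedComponentsWithStats(D.astype(np.uint8));print([(st[i].tolist()) for i in range(1,N) if st[i,4]>8])
E
```

```text
t: 28.6
ee_pos: [640.7, 2.5, 193.0]
orientation: [3.136, 0.156, 0.002]
ft_force: [-0.7, 0.2, 0.9]
width: 43.2
grasp_force: 0.0
t: 29.02
ee_pos: [541.3, -7.4, 253.9]
orientation: [3.136, 0.156, 0.007]
ft_force: [-0.6, -0.9, -0.1]
width: 44.9
grasp_force: 0.0
t: 29.43
ee_pos: [522.5, -9.3, 252.9]
orientation: [3.136, 0.156, 0.003]
ft_force: [1.5, 0.8, -0.2]
width: 45.1
grasp_force: 0.0
t 29.43 pos [522.5  -9.3 252.9] x [0.995 0.099 0.002] z [ 0.002 -0.002 -1.   ] w 45.1 g 0.0 F [ 1.5  0.8 -0.2]
tool delta [-1.6 -9.5 12.9] rows>= 1.0
rot [ 0.002 -0.002 -0.001] rows>= 1.0
pred [array([315.7, 205.4]), array([316.3, 194.1]), array([316.5, 190.3])] (np.float64(276.08461214121553), np.float64(179.47721506840332)) (np.float64(279.08250593376926), np.float64(51.660171674812716))
185 [152. 139. 115.]
188 [138. 129. 116.]
191 [72. 78. 90.]
194 [98. 83. 72.]
197 [102.  87.  72.]
200 [95. 89. 81.]
203 [102.  89.  76.]
206 [97. 79. 68.]
209 [98. 84. 75.]
212 [104.  98.  90.]
215 [113. 106.  97.]
218 [103.  97.  88.]
221 [116. 107.  98.]
224 [96. 77. 72.]
227 [94. 75. 69.]
230 [108. 100.  91.]
side 
[... 492 characters left out ...]
 3, 6], [200.5, 285.0]), ([545, 290, 5, 18, 23], [547.0, 297.8])]
feet top [([3, 267, 6, 6, 29], [5.3, 269.3]), ([431, 309, 5, 11, 23], [433.2, 312.4])]
[[330, 181, 3, 9, 11], [256, 182, 67, 55, 2309], [323, 183, 2, 10, 14], [227, 188, 103, 199, 6434], [328, 191, 12, 151, 694], [336, 191, 14, 155, 702], [314, 195, 17, 102, 649], [232, 213, 4, 25, 68], [251, 229, 3, 16, 38], [376, 247, 10, 26, 142], [219, 261, 4, 11, 31], [279, 271, 4, 8, 18], [247, 275, 6, 20, 61], [271, 288, 3, 6, 15], [248, 296, 24, 12, 158], [274, 296, 6, 5, 19], [253, 298, 77, 26, 815], [218, 304, 9, 16, 90], [253, 323, 22, 5, 44], [326, 355, 4, 7, 18], [326, 364, 7, 5, 15], [213, 387, 23, 33, 478], [262, 402, 6, 3, 15]]
```

The blue cap stands at side (317.6,191), where a seated vial should be (190–194). All three bands are in order. Handing in.

```bash
python3 -c "
from workcell import ctrl
print(ctrl.close_job())"
```

```text
the job is handed in; nothing more can be done
None
```

All three parts are loaded in the magazine, caps up: red at the bottom, orange in the middle, blue on top. The red tube was first stood on the worktop and let go. I handed the job in at about 29.6 s of the 72 s; the cameras show each cap where a seated part should be.

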